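Close the twist-lock logger canister in the egg room

TASK

Stand the orange logger pod upright in the open canister base and let go of it. Then close the blue lid over it without forcing it: turn it lightly to find where its lugs drop through the gaps of the yellow ring, press it down against the sprung floor, turn it clockwise (seen from above) to the stop and ease off, so that it rises into its locking notches and stays locked when you let go. Leave the egg tray, spray bottle and torch where they are.

Things in the scene. Friction and masses are not known exactly. Their poses are not given: they have to be found in the camera images.
- holder: Fixed canister base: blue foot, diameter 104, top (shoulder) at 40, on a bolted steel plate 150 x 150 x 6. Origin: centre of underside, on the canister axis at bench height, z up. A tubular aluminium collar (outer diameter 68) rises from the foot to 72, its lip tapered (outer 64; bore 55 at the lip, 59 below), so a lid can come down 3 off centre.
- bore_floor (a point): Spring-loaded rubber disc at the bottom of the base's bore. Point: on the axis, on its top as unloaded, 20 above the bench. It yields downwards up to 17, preload about 6 N, then 0.7 N per mm.
- ring (a point): Yellow bayonet ring round the collar, diameter 80. Point: on the axis, level with its top, 60 above the bench. Three gaps, 38 degrees wide, 120 apart. The ring's angle is NOT measured: one gap's centre lies within 25 degrees either side of holder +x. The ring does not turn. A lid lug fits a gap with 6 degrees play each side; the rim rests on it, at 60, until it drops in; over 60 N is forcing.
- lock (a point): Where the lid's centre point is when locked: on the axis, 100 above the bench (rim at 48). In the gaps the sprung pod holds an unlocked rim at about 55. Rim pressed to 40 to 43 (40: on the shoulder; takes 11 to 16 N) the lid turns, clockwise from above only. Hard stop 55 degrees past the gap's centre; from 45 on, the eased lid rises to the notches, rim 48, and cannot turn back.
- pod_center (a point): Logger pod, the inner shell: orange closed cylinder with black and white bands, diameter 50, 100 high, foot chamfered 4, domed from 86 up to a flat of diameter 28; about 0.16 kg, loose, upright. Point on its axis half-way up, 50 above its foot; z up the axis. Standing in the base, this point is 70 above the bench and the top 48 stick out of the collar.
- lid_center (a point): Lid, outer shell: blue cup, mouth down, about 0.22 kg, diameter 93, inside 85; roof underside 65, top 70 above the rim; black grip bar on top, 64 (lid x) x 20 (y) x 34 high, top 104 above the rim. Point: axis, 52 above the rim; z up. Inside the rim 3 lugs, 16 wide, 0 to 6 above the rim, 71 diameter free between them, at 0, 120, 240 degrees from lid x (yellow marks outside).
- egg_tray: Bystander: white tray 170 x 270 x 30 with eggs standing in it up to 62 high. Origin: centre of underside. Leave alone.
- spray_bottle: Bystander: white bottle with blue cap, diameter 64, 160 high, origin centre of underside. Leave alone.
- torch: Bystander: black egg-candling torch standing on its head, diameter 52 at the bench, 38 above, 130 high, origin centre of underside. Leave alone.
Mind the look-alikes: they are no part of the job. Leave any green or pink look-alike of the part that bears lid_center alone.

How it is judged:
On the way:
1. the pod stands upright in the canister base, let go, before the lid comes down on it (horizontal distance between pod_center and holder below 0.007 m and z of pod_center in the frame of holder below 0.073 m and angle between pod_center's own z axis and vertical below 0.1 rad and contact force between the fingers and pod below 0.1 N and horizontal distance between lid_center and holder above 0.1 m), for 0.2 s.
At the end, for the whole second after the job is handed in: Pod upright in the base (0.1 rad, 7 mm from its axis, centre below 68 mm); lid over it, level (0.06 rad), within 4 mm of the axis and locked in the notches: its centre point 97.8 to 102.2 mm above the bench (lower: not risen; higher: not locked); all at rest (horizontal distance between pod_center and holder below 0.007 m and angle between pod_center's own z axis and vertical below 0.1 rad and z of pod_center in the frame of holder below 0.068 m and horizontal distance between lid_center and holder below 0.004 m and angle between lid_center's own z axis and vertical below 0.06 rad and z of lid_center in the frame of holder between 0.0978 and 0.1022 m and linear speed of lid below 0.01 m/s and angular speed of lid below 0.1 rad/s); the robot touches nothing.
It fails at once if the egg tray is pushed more than 20 mm (distance of egg_tray from where it was at the start of the episode above 0.02 m).
It fails at once if the spray bottle is pushed more than 20 mm (distance of spray_bottle from where it was at the start of the episode above 0.02 m).
It fails at once if the torch is pushed more than 20 mm (distance of torch from where it was at the start of the episode above 0.02 m).
It fails at once if the pod is tipped over (angle between pod_center's own z axis and vertical above 0.7 rad).
It fails at once if the lid is forced down on top of the yellow ring with more than 60 N (contact force between lid and holder above 60 N and z of lid_center in the frame of holder above 0.106 m).
It also fails if it takes over 69 s, if anything falls off the work surface, if the arm or the gripper's body presses on something with over 40 N, if the wrist force passes 120 N, or if a joint passes its speed limit or range.

ROBOT

A 6-joint arm with a two-finger parallel gripper is mounted at the origin on the work surface. World frame = base frame: x ahead of the robot, y to its left, z up, the work surface at z = 0. Lengths are in m, angles in rad, forces in N, time in s.
With the tool pointing down it reaches from about 0.35 to 0.775 m from the base axis. Payload 7.3 kg.
Tool frame: the origin (TCP) lies between the finger pads; the fingertips stand ahead of it and the grasp point (between the pads) lies 6 mm ahead of it (robot.tip_extent is the x of the fingertips in the tool frame, in m); x points along the fingers, z is the direction in which the jaws open and shut, and the axes are right-handed (so a half turn about x gives the same grasp; the last joint's range is limited). The gripper opens to 92 mm and grips with 3 to 60 N. Pads are 19 mm wide; open, the fingers measure 130 mm over their backs; the gripper's body (75 mm by 190 mm) begins 47 mm behind the grasp point.
Start: joints at [1.182, 0.342, 1.524, -0, 1.275, -0.146], TCP at [0.126, 0.51, 0.252] pointing down, gripper open.
Joint ranges: [-2.53, 2.53], [-0.77, 2.02], [0.04, 2.7], [-1, 4.14], [0.28, 2.66], [-3.11, 3.11]. Speed limits (rad/s): [2.57, 2.57, 3.14, 3.14, 3.14, 3.14].

INTERFACE

Orientations are given as [roll, pitch, yaw] about the fixed x, y, z axes, in that order (R = Rz(yaw) Ry(pitch) Rx(roll)).
In Python, from cell import robot gives the robot as it stands. The module is installed in compiled form; this text tells all that it offers.
- The arm moves only by the shell command python3 -m creep 'ROWS' [FORCE]. ROWS is JSON, a list of rows, each an object with "translation": the shift along the tool's x, y, z in m, a list of three; "twist": the turn, a rotation vector about the tool's x, y, z in rad, a list of three; "hand": the opening in per cent of the stroke, from 0 (shut) to 100 (fully open). A call has 1 to 5 rows; each row is the pose to reach, as a shift and turn from the pose measured when the call began, along the tool's axes at that moment; what a row does not reach only later rows make up. A row lasts 1/10 s, in which the tool goes at most 50 mm and 8.59 degrees, less where a joint would pass 70% of its speed; a pose out of reach is approached as far as the arm can. A call with a gripper value outside its range is refused whole. The fingers move at their own pace and stop on an object; FORCE is the grip in N (left out, the last holds). Time passes only in rows, so rows that repeat a pose let the fingers close. It gives the time, the measured TCP pose, the force and the opening at its end, in the units of the state.
- robot.observe(): the state, without advancing time (a new reading comes with each control period).
- robot.read_camera(name): name is "scene" or "top" or "wrist"; returns the picture (384x512x3 uint8, blue, green, red); there is no depth.
- robot.calibration(name): a dict with "intrinsics" (3x3 intrinsics, pixels), "dist" ([k1, k2, p1, p2, k3] as OpenCV has them; the pictures are not rectified), "cam_to_world" (4x4, takes a point from camera to world coordinates); the wrist camera has in their place "mount" (4x4, takes a point from camera to tool coordinates, whose origin is the TCP and whose axes are the tool frame's). Camera axes: x right, y up, looking along -z (the intrinsics and any distortion apply to the point x, -y, -z); pixel columns grow to the right and rows downward; lengths in m; the calibration is good to about 2 mm. A picture is of the moment at which its call begins: read the wrist's pose just before it. calibration takes no time and is no camera call.
- robot.hand_in(): hands the job in, once; it reports no verdict.
The state is a dict: "time": time; "qpos": joint angles; "qvel": joint speeds; "joint_efforts": joint torques, N m; "tool_pos": TCP position; "tool_rot": TCP orientation; "contact_force": force on the tool from outside, world axes, zero at the start; "torque": the same for the moment, N m; "opening": finger opening in m.
Only numpy, scipy, OpenCV 4.12 (cv2) and the standard library are available. Lean on these libraries where they do the work, as an engineer would, in place of code of your own. Each camera call takes 0.05 s, during which the arm holds its last target. There are 200 camera calls.

## Working session

There is one attempt and no reset: what is moved stays moved. The work goes in short steps, Python scripts to look and compute and a shell command to move; the robot and the scene stay as the last step left them, time stands still between calls to the robot, and variables do not carry over. Pictures are saved under pics/ and viewed, about 8 in all and at most 12, crops included, and the job is handed in when it is done.

```bash
mkdir -p pics; python3 - <<'E'
from cell import robot
import cv2,numpy as np
s=robot.observe();print({k:np.round(v,3).tolist() for k,v in s.items()},robot.tip_extent)
for n in("scene","top"):
    im=robot.read_camera(n);cv2.imwrite(f"pics/{n}0.png",im)
    c=robot.calibration(n);print(n,{k:np.round(v,4).tolist() for k,v in c.items()})
print(robot.calibration("wrist"))
a=cv2.imread("pics/scene0.png");b=cv2.imread("pics/top0.png")
E
```

```text
{'time': 0.0, 'qpos': [1.182, 0.343, 1.525, -0.0, 1.275, -0.146], 'qvel': [0.002, -0.002, 0.002, 0.002, 0.002, 0.001], 'joint_efforts': [0.002, -43.125, -24.422, 0.072, 0.056, -0.0], 'tool_pos': [0.126, 0.509, 0.251], 'tool_rot': [3.008, 1.569, -1.947], 'contact_force': [0.904, 0.474, 0.313], 'torque': [-0.004, -0.001, -0.024], 'opening': 0.092} 0.025
scene {'intrinsics': [[373.0281, 0.0, 266.6108], [0.0, 373.0281, 184.5889], [0.0, 0.0, 1.0]], 'dist': [-0.0485, 0.0, 0.0, 0.0, 0.0], 'cam_to_world': [[-0.0466, -0.8352, 0.5479, 1.2292], [0.9989, -0.0352, 0.0313, 0.0504], [-0.0069, 0.5488, 0.836, 1.1174], [0.0, 0.0, 0.0, 1.0]]}
top {'intrinsics': [[426.0453, 0.0, 258.0219], [0.0, 426.0453, 193.0282], [0.0, 0.0, 1.0]], 'dist': [-0.1369, 0.0, 0.0, 0.0, 0.0], 'cam_to_world': [[-0.0161, 0.9839, -0.1781, 0.3309], [-0.9998, -0.0173, -0.0055, -0.0094], [-0.0085, 0.1779, 0.984, 1.3598], [0.0, 0.0, 0.0, 1.0]]}
{'intrinsics': array([[305.32268762,   0.        , 254.7934891 ],
       [  0.        , 305.32268762, 190.87598546],
       [  0.        ,   0.        ,   1.        ]]), 'dist': array([-0.05877816,  0.        ,  0.        ,  0.        ,  0.        ]), 'mount': array([[ 6.12601405e-04,  2.83481742e-01, -9.58977438e-01,
        -1.33204271e-01],
       [-7.09955600e-04,  9.58977500e-01,  2.83481307e-01,
         7.60315227e-02],
       [ 9.99999560e-01,  5.07170356e-04,  7.88730414e-04,
        -1.24657909e-04],
       [ 0.00000000e+00,  0.00000000e+00,  0.00000000e+00,
         1.00000000e+00]])}
```

View pics/scene0.png

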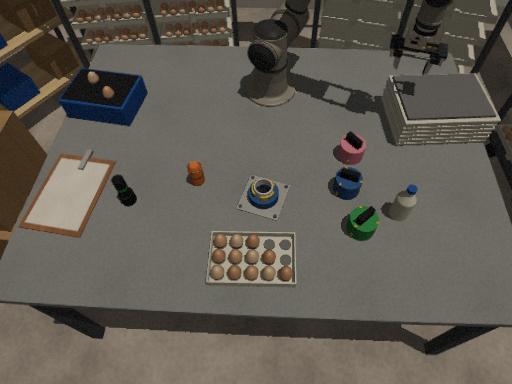

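View pics/top0.png

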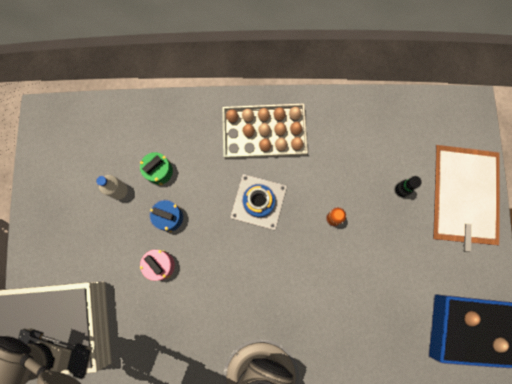

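The lid could be mistaken for the green cup at top (155,167), the pink cup at (156,265) or the blue box at (475,330). The blue cup at (166,215) fits the description. The pod could only be confused with the brown eggs; the orange cylinder is at (337,217). The holder is at (259,201), between the egg tray and the robot.

```bash
cat >h.py <<'E'
import cv2,numpy as np
from cell import robot
from scipy.spatial.transform import Rotation as R
def pose():
    s=robot.observe();T=np.eye(4);T[:3,:3]=R.from_euler('xyz',s['tool_rot']).as_matrix();T[:3,3]=s['tool_pos'];return s,T
def cam(n,T=None):
    c=robot.calibration(n);return c['intrinsics'],c['dist'],(T@c['mount'] if n=='wrist' else c['cam_to_world'])
def ray(px,C,z):
    K,d,M=C;u=cv2.undistortPoints(np.array(px,float).reshape(-1,1,2),K,d)[:,0]
    D=np.c_[u[:,0],-u[:,1],-np.ones(len(u))]@M[:3,:3].T;o=M[:3,3]
    return o+D*((z-o[2])/D[:,2])[:,None]
def proj(P,C):
    K,d,M=C;p=(np.atleast_2d(P)-M[:3,3])@M[:3,:3]
    p=p*[1,-1,-1];return cv2.projectPoints(p,np.zeros(3),np.zeros(3),K,d)[0][:,0]
def blobs(m,a=15):
    n,l,s,c=cv2.connectedComponentsWithStats(m.astype(np.uint8));return [(c[i],s[i],l==i) for i in range(1,n) if s[i,4]>=a]
E
python3 - <<'E'
from h import *
im=cv2.imread("pics/top0.png");C=cam("top");h=cv2.cvtColor(im,cv2.COLOR_BGR2HSV);H,S,V=[h[...,i].astype(int) for i in range(3)]
np.set_printoptions(precision=4,suppress=True)
for n,m,z in(("orange",(H<14)&(S>180)&(V>110),.09),("yellow",(H>15)&(H<35)&(S>110)&(V>100),.06),("blue",(H>100)&(H<125)&(S>130)&(V>60),.07),("black",V<45,.104)):
    for c,s,_ in blobs(m,4):
        if 80<c[0]<420 and 100<c[1]<290: print(n,c,s,ray(c,C,z)[0])
sc=cv2.imread("pics/scene0.png")
a=cv2.resize(im[150:250,130:280],None,fx=5,fy=5,interpolation=cv2.INTER_CUBIC)
cv2.imwrite("pics/crop.png",a)
E
```

```text
orange [336.341  215.8208] [328 208  17  16 173] [ 0.4869 -0.237   0.09  ]
yellow [279.5 125.5] [279 125   2   2   4] [ 0.7847 -0.0745  0.06  ]
yellow [296.5 140.5] [296 140   2   2   4] [ 0.7337 -0.1273  0.06  ]
yellow [163.7143 157.    ] [163 156   3   3   7] [0.6878 0.2958 0.06  ]
yellow [141. 162.] [140 161   3   3   9] [0.6732 0.369  0.06  ]
yellow [156. 179.] [155 178   3   3   9] [0.6167 0.3185 0.06  ]
yellow [252.6667 188.8333] [247 186  13   9  24] [0.5797 0.0142 0.06  ]
yellow [269.3333 199.4444] [267 191   5  17  45] [ 0.5454 -0.0369  0.06  ]
yellow [253.8696 208.413 ] [247 203  15   9  46] [0.5182 0.0114 0.06  ]
yellow [174.8333 205.1667] [174 204   3   3   6] [0.5324 0.2568 0.06  ]
yellow [151.2 209.6] [150 209   3   2   5] [0.5196 0.3312 0.06  ]
yellow [166.  228.5] [165 227   3   4   8] [0.46   0.2832 0.06  ]
yellow [159.5 251. ] [159 250   2   3   6] [0.3911 0.3023 0.06  ]
yellow [141.  267.5] [140 267   3   2   6] [0.3411 0.3592 0.06  ]
yellow [163.875 275.5  ] [163 274   3   4   8] [0.3167 0.2877 0.06  ]
blue [101.2951 180.5246] [ 97 177  10   8  61] [0.6133 0.493  0.07  ]
blue [264.5 187. ] [262 186   6   3  10] [ 0.5829 -0.0225  0.07  ]
blue [259.3087 208.4832] [244 194  31  23 149] [ 0.5163 -0.0054  0.07  ]
blue [165.4851 215.3404] [151 201  29  29 470] [0.4996 0.2833 0.07  ]
black [154.6094 166.5469] [147 160  16  14  64] [0.6462 0.313  0.104 ]
black [407.2822 186.6655] [396 177  24  20 287] [ 0.5699 -0.4576  0.104 ]
black [257.7143 198.9524] [252 194  13  11 105] [ 0.5402 -0.0012  0.104 ]
black [172.1818 217.4545] [171 215   3   5  11] [0.4885 0.2552 0.104 ]
black [156.85 264.55] [151 257  12  16  20] [0.3493 0.2991 0.104 ]
```

View pics/crop.png

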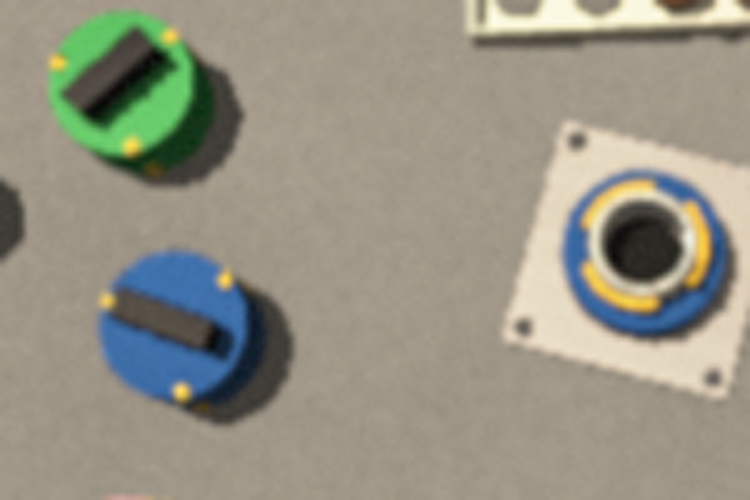

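Blue cup confirmed: black bar, three yellow marks, with the mark at the left (+y) bar end as lid x. The ring gaps are visible too.

```bash
cat >>h.py <<'E'
def plan(p,a=None):
    "shift/twist in tool axes to TCP p, jaw axis (tool z) at world angle a deg"
    s,T=pose();Q=T[:3,:3]
    a0=np.degrees(np.arctan2(Q[1,2],Q[0,2]))
    if a is None:a=a0
    z=np.array([np.cos(np.radians(a)),np.sin(np.radians(a)),0]);x=np.array([0,0,-1.]);G=np.c_[x,np.cross(z,x),z]
    t=Q.T@(np.array(p)-T[:3,3]);w=R.from_matrix(Q.T@G).as_rotvec()
    print('t',round(s['time'],2),'jaw',round(a0,2),'tcp',np.round(T[:3,3],4),'-> tr',np.round(t,4),'tw',np.round(w,4),'deg',np.round(np.degrees(w),1),'F',np.round(s['contact_force'],1),'op',round(s['opening'],4),'q6',round(s['qpos'][5],2))
E
python3 - <<'E'
from h import *
s,T=pose();print(T.round(3))
plan([.45,.22,.27],0)
plan([.43,.0,.27],0)
plan([.487,-.237,.25],0)
plan([.487,-.237,.25],90)
E
```

```text
[[-0.001 -0.971  0.24   0.126]
 [-0.001  0.24   0.971  0.509]
 [-1.     0.    -0.001  0.251]
 [ 0.     0.     0.     1.   ]]
t 0.1 jaw 76.09 tcp [0.1261 0.5093 0.2511] -> tr [-0.0187 -0.384  -0.203 ] tw [ 1.328e+00 -1.300e-03  7.000e-04] deg [76.1 -0.1  0. ] F [ 1.3 -0.5  0.4] op 0.0917 q6 -0.15
t 0.1 jaw 76.09 tcp [0.1261 0.5093 0.2511] -> tr [-0.0184 -0.4175 -0.4213] tw [ 1.328e+00 -1.300e-03  7.000e-04] deg [76.1 -0.1  0. ] F [ 1.3 -0.5  0.4] op 0.0917 q6 -0.15
t 0.1 jaw 76.09 tcp [0.1261 0.5093 0.2511] -> tr [ 0.0019 -0.5298 -0.6376] tw [ 1.328e+00 -1.300e-03  7.000e-04] deg [76.1 -0.1  0. ] F [ 1.3 -0.5  0.4] op 0.0917 q6 -0.15
t 0.1 jaw 76.09 tcp [0.1261 0.5093 0.2511] -> tr [ 0.0019 -0.5298 -0.6376] tw [-0.2428 -0.0013 -0.0004] deg [-13.9  -0.1  -0. ] F [ 1.3 -0.5  0.4] op 0.0917 q6 -0.15
```

```bash
python3 -m creep '[{"translation":[0,-0.05,-0.02],"twist":[0,0,0],"hand":100},{"translation":[0,-0.1,-0.04],"twist":[0,0,0],"hand":100},{"translation":[0,-0.14,-0.07],"twist":[0,0,0],"hand":100},{"translation":[0,-0.18,-0.1],"twist":[0,0,0],"hand":100},{"translation":[0,-0.22,-0.12],"twist":[0,0,0],"hand":100}]'
python3 -c "
from h import *
plan([.43,.12,.27],90)"
```

```text
time: 0.6
tool_pos: [0.3095, 0.3394, 0.251]
tool_rot: [2.757, 1.569, -2.197]
contact_force: [0.5, 0.7, 0.0]
opening: 0.0918
t 0.6 jaw 76.12 tcp [0.3095 0.3394 0.251 ] -> tr [-0.0187 -0.1696 -0.1842] tw [-0.2423 -0.002  -0.0011] deg [-13.9  -0.1  -0.1] F [0.5 0.7 0. ] op 0.0918 q6 -0.66
```

```bash
python3 -m creep '[{"translation":[-0.01,-0.035,-0.035],"twist":[-0.05,0,0],"hand":100},{"translation":[-0.02,-0.07,-0.07],"twist":[-0.1,0,0],"hand":100},{"translation":[-0.02,-0.1,-0.105],"twist":[-0.15,0,0],"hand":100},{"translation":[-0.02,-0.135,-0.14],"twist":[-0.2,0,0],"hand":100},{"translation":[-0.02,-0.17,-0.175],"twist":[-0.242,0,0],"hand":100}]'
python3 - <<'E'
from h import *
s,T=pose();im=robot.read_camera("wrist");cv2.imwrite("pics/w1.png",im);np.save("w1.npy",T)
C=cam("wrist",T);print(proj([[.50,.283,.07],[.54,0,.06]],C))
plan([.47,-.1,.27],90);plan([.487,-.237,.25],90)
E
```

```text
time: 1.1
tool_pos: [0.433, 0.1269, 0.2713]
tool_rot: [2.489, 1.569, -2.222]
contact_force: [0.8, 0.0, 0.7]
opening: 0.0916
[[385.90257319 226.73658654]
 [154.97008261 252.63125969]]
t 1.15 jaw 89.97 tcp [0.4368 0.1211 0.2711] -> tr [ 0.0024 -0.0333 -0.2211] tw [-0.0004 -0.0058  0.0011] deg [-0.  -0.3  0.1] F [ 4.8 -5.2  1. ] op 0.0919 q6 -1.46
t 1.15 jaw 89.97 tcp [0.4368 0.1211 0.2711] -> tr [ 0.0232 -0.0503 -0.358 ] tw [-0.0004 -0.0058  0.0011] deg [-0.  -0.3  0.1] F [ 4.8 -5.2  1. ] op 0.0919 q6 -1.46
```

View pics/w1.png

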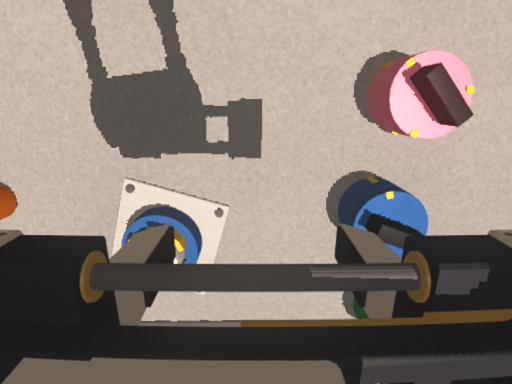

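The wrist picture has its up direction toward the base, and the gripper hides everything below row 230. The holder is at (160,245) and the lid at (390,225). I'll move farther out to see both the holder and the pod.

```bash
python3 -m creep '[{"translation":[-0.005,-0.028,-0.04],"twist":[0,-0.006,0],"hand":100},{"translation":[-0.01,-0.055,-0.08],"twist":[0,-0.006,0],"hand":100},{"translation":[-0.015,-0.08,-0.12],"twist":[0,-0.006,0],"hand":100},{"translation":[-0.02,-0.105,-0.16],"twist":[0,-0.006,0],"hand":100},{"translation":[-0.02,-0.133,-0.2],"twist":[0,-0.006,0],"hand":100}]'
python3 -m creep '[{"translation":[0,0,-0.02],"twist":[0,0,0],"hand":100},{"translation":[0,0,-0.02],"twist":[0,0,0],"hand":100},{"translation":[0,0,-0.02],"twist":[0,0,0],"hand":100}]'
python3 - <<'E'
from h import *
s,T=pose();im=robot.read_camera("wrist");cv2.imwrite("pics/w2.png",im);np.save("w2.npy",T);print(T[:3,3])
E
```

```text
time: 1.65
tool_pos: [0.5705, -0.0805, 0.2929]
tool_rot: [-1.485, 1.569, 0.085]
contact_force: [0.5, 0.1, -0.2]
opening: 0.0916
time: 1.95
tool_pos: [0.5702, -0.1002, 0.2923]
tool_rot: [-0.434, 1.57, 1.135]
contact_force: [0.4, 0.6, -0.4]
opening: 0.0917
[ 0.57016809 -0.10017952  0.2923056 ]
```

View pics/w2.png

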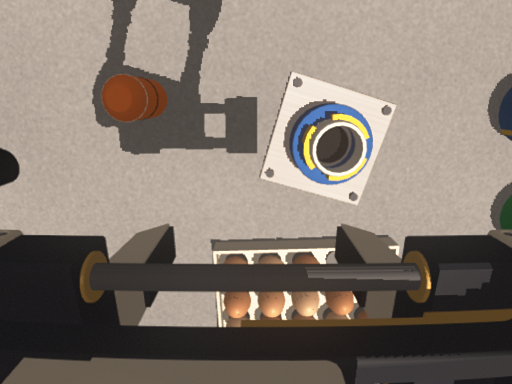

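Holder plate bolts are at (298,82), (387,110), (353,197) and (270,172), with the white lip ring at about (339,148). The pod is at about (130,98), dome top to the left.

```bash
python3 - <<'E'
from h import *
np.set_printoptions(precision=4,suppress=True)
im=cv2.imread("pics/w2.png");C=cam("wrist",np.load("w2.npy"))
b=np.array([[298,82],[387,110],[353,197],[270,172]]);P=ray(b,C,.007);print('bolts',P,P.mean(0), np.degrees(np.arctan2(*(P[1]-P[0])[1::-1])))
h=cv2.cvtColor(im,cv2.COLOR_BGR2HSV);H,S,V=[h[...,i].astype(int) for i in range(3)]
# plate region excluded; white lip: low sat bright near (339,148)
yy,xx=np.mgrid[:384,:512]
m=(S<60)&(V>170)&(np.hypot(xx-339,yy-148)<34)
for c,s,l in blobs(m,60):
    e=cv2.fitEllipse(np.argwhere(l)[:,::-1].astype(np.float32));hull=cv2.convexHull(np.argwhere(l)[:,::-1].astype(np.float32));e2=cv2.fitEllipse(hull);print('lip',c,s,e2,ray(e2[0],C,.072),ray(e2[0],C,.069))
# blue foot
m=(H>100)&(H<125)&(S>120)&(V>50)&(np.hypot(xx-332,yy-145)<50)
for c,s,l in blobs(m,200):
    hull=cv2.convexHull(np.argwhere(l)[:,::-1].astype(np.float32));e2=cv2.fitEllipse(hull);print('foot',e2,ray(e2[0],C,.04))
m=(H>20)&(H<35)&(S>150)&(V>120)&(np.hypot(xx-338,yy-148)<45)
c0=np.array([.5445,.0])
for c,s,l in blobs(m,15):
    q=ray(np.argwhere(l)[:,::-1],C,.06)-ray(e2[0],C,.04)*[1,1,0];a=np.degrees(np.arctan2(q[:,1],q[:,0]));r=np.hypot(q[:,0],q[:,1]);mm=np.degrees(np.angle(np.exp(1j*np.radians(a)).mean()));d=(a-mm+180)%360-180;print('ring',s[4],mm,mm+d.min(),mm+d.max(),r.min(),r.max())
m=(H<14)&(S>170)&(V>60)&(xx<200)&(yy<150)
for c,s,l in blobs(m,100):
    hull=cv2.convexHull(np.argwhere(l)[:,::-1].astype(np.float32))[:,0]
    print('pod',c,s,hull.min(0),hull.max(0))
cr=cv2.resize(im[60:210,90:400],None,fx=2.5,fy=2.5);cv2.imwrite("pics/c2.png",cr)
# predicted silhouette circles for a pod at (x,y)
for xy in([.487,-.237],):
  for z,r in((.1,.014),(.086,.025),(.004,.025)):
    t=np.linspace(0,2*np.pi,40);p=proj(np.c_[xy[0]+r*np.cos(t),xy[1]+r*np.sin(t),0*t+z],C);print(z,p.mean(0),p.min(0),p.max(0))
E
```

```text
bolts [[ 0.4701 -0.0438  0.007 ]
 [ 0.5049  0.0776  0.007 ]
 [ 0.6275  0.0416  0.007 ]
 [ 0.5903 -0.0791  0.007 ]] [ 0.5482 -0.0009  0.007 ] 73.97889709579879
lip [339.0968 148.0016] [312 122  55  54 630] ((339.4220886230469, 148.59877014160156), (52.87782287597656, 56.51149368286133), 55.055809020996094) [[ 0.5475 -0.0017  0.072 ]] [[ 0.548  -0.0008  0.069 ]]
lip [362.9412 166.9496] [346 147  27  35 119] ((359.018310546875, 163.16473388671875), (17.088098526000977, 41.38146209716797), 36.271305084228516) [[0.5648 0.023  0.072 ]] [[0.5654 0.0241 0.069 ]]
foot ((331.8766174316406, 143.62937927246094), (76.95935821533203, 81.6498794555664), 44.90165710449219) [[ 0.5461 -0.0028  0.04  ]]
ring 204 153.30936706425894 106.27726013088221 192.04680339479228 0.03170170122308367 0.039835910626056965
ring 220 -87.36118158709084 -130.23054684726688 -45.70063434821088 0.03237126625069423 0.040551766655175445
ring 91 22.72668609257625 -9.148653728800433 66.67755927383703 0.03755802265599977 0.041961570256209654
pod [123.8291  97.4994] [ 102   75   44   46 1574] [102.  75.] [145. 120.]
pod [153.7218  98.257 ] [137  77  30  42 611] [137.  77.] [166. 118.]
0.1 [122.5497  95.6386] [109.2561  81.2289] [135.8259 109.2252]
0.086 [127.9754  95.9485] [105.1788  71.1729] [150.7556 119.1358]
0.004 [152.2999  96.7867] [133.7566  76.8163] [170.7969 115.5449]
```

View pics/c2.png

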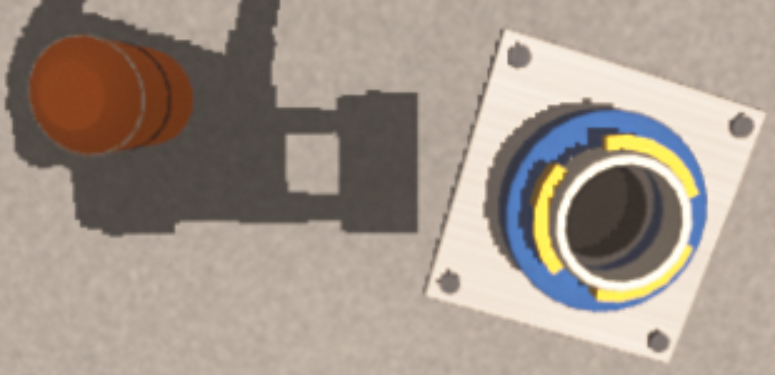

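```bash
python3 -m creep '[{"translation":[0.01,0.005,-0.04],"twist":[0,0,0],"hand":100},{"translation":[0.02,0.01,-0.08],"twist":[0,0,0],"hand":100},{"translation":[0.03,0.015,-0.12],"twist":[0,0,0],"hand":100},{"translation":[0.04,0.015,-0.14],"twist":[0,0,0],"hand":100},{"translation":[0.04,0.015,-0.14],"twist":[0,0,0],"hand":100}]'
python3 -m creep '[{"translation":[0,0,0],"twist":[0,0,0],"hand":100},{"translation":[0,0,0],"twist":[0,0,0],"hand":100}]'
python3 - <<'E'
from h import *
np.set_printoptions(precision=4,suppress=True)
s,T=pose();im=robot.read_camera("wrist");cv2.imwrite("pics/w3.png",im);np.save("w3.npy",T);C=cam("wrist",T)
h=cv2.cvtColor(im,cv2.COLOR_BGR2HSV);H,S,V=[h[...,i].astype(int) for i in range(3)]
yy,xx=np.mgrid[:384,:512]
m=(H<14)&(S>170)&(V>50)&(yy<230)
for c,s,l in blobs(m,100): print('pod',c,s[:4],s[:2]+s[2:4]-1)
for xy in([.489,-.2405],):
  for z,r in((.1,.014),(.086,.025),(.004,.025)):
    t=np.linspace(0,2*np.pi,40);p=proj(np.c_[xy[0]+r*np.cos(t),xy[1]+r*np.sin(t),0*t+z],C);print(z,p.mean(0),p.min(0),p.max(0))
plan([.489,-.2405,.15],90)
E
```

```text
time: 2.5
tool_pos: [0.5544, -0.2402, 0.2509]
tool_rot: [0.536, 1.568, 2.104]
contact_force: [-0.5, 0.3, -0.1]
opening: 0.0918
time: 2.7
tool_pos: [0.5548, -0.2384, 0.2512]
tool_rot: [0.356, 1.568, 1.926]
contact_force: [-0.2, 0.2, -0.4]
opening: 0.0918
pod [251.9238 113.5721] [227  87  50  52] [276 138]
0.1 [252.5    113.3124] [237.064   97.0661] [267.9291 128.6232]
0.086 [252.5755 112.8803] [226.2908  85.0939] [278.8486 138.842 ]
0.004 [252.905  110.4776] [232.2462  88.649 ] [273.5552 130.9658]
t 2.75 jaw 89.96 tcp [ 0.5549 -0.2385  0.2514] -> tr [ 0.1015  0.0658 -0.0022] tw [-0.0006  0.0022 -0.0006] deg [-0.   0.1 -0. ] F [-0.6  0.2 -0.1] op 0.092 q6 -2.1
```

View pics/w3.png

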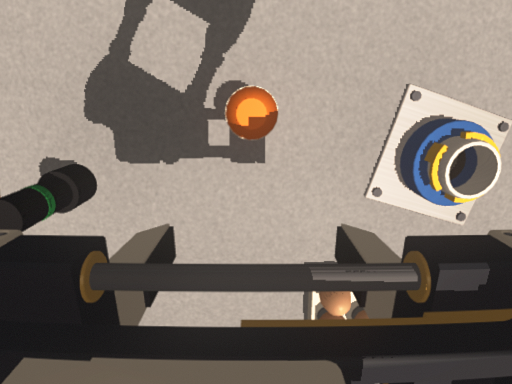

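The pod at (252,113) matches (0.4895,-0.241). I'll move over it, then straight down to TCP z=0.082.

```bash
python3 -m creep '[{"translation":[0.0,0.035,-0.0025],"twist":[0,0.002,0],"hand":100},{"translation":[0.02,0.065,-0.0025],"twist":[0,0.002,0],"hand":100},{"translation":[0.06,0.065,-0.0025],"twist":[0,0.002,0],"hand":100},{"translation":[0.1,0.065,-0.0025],"twist":[0,0.002,0],"hand":100},{"translation":[0.13,0.065,-0.0025],"twist":[0,0.002,0],"hand":100}]'
python3 -c "
from h import *
plan([.4895,-.241,.082],90)"
```

```text
time: 3.25
tool_pos: [0.4896, -0.2393, 0.1203]
tool_rot: [0.826, 1.57, 2.397]
contact_force: [0.8, -0.5, 0.4]
opening: 0.0919
t 3.25 jaw 90.04 tcp [ 0.4896 -0.2393  0.1203] -> tr [ 0.0383  0.0001 -0.0018] tw [ 0.0006  0.0006 -0.0006] deg [ 0.  0. -0.] F [ 0.8 -0.5  0.4] op 0.0919 q6 -2.17
```

```bash
python3 -m creep '[{"translation":[0.02,0,-0.0018],"twist":[0,0,0],"hand":100},{"translation":[0.038,0,-0.0018],"twist":[0,0,0],"hand":100},{"translation":[0.038,0,-0.0018],"twist":[0,0,0],"hand":60},{"translation":[0.038,0,-0.0018],"twist":[0,0,0],"hand":45},{"translation":[0.038,0,-0.0018],"twist":[0,0,0],"hand":45}]' 15
python3 -m creep '[{"translation":[0,0,0],"twist":[0,0,0],"hand":40},{"translation":[0,0,0],"twist":[0,0,0],"hand":40},{"translation":[0,0,0],"twist":[0,0,0],"hand":40},{"translation":[0,0,0],"twist":[0,0,0],"hand":40}]' 15
python3 -c "
from h import *
plan([.4895,-.241,.19],90)"
```

```text
time: 3.75
tool_pos: [0.4905, -0.2411, 0.0838]
tool_rot: [-2.085, 1.569, -0.513]
contact_force: [0.8, -0.4, -0.4]
opening: 0.0724
time: 4.15
tool_pos: [0.4908, -0.2413, 0.0844]
tool_rot: [-2.101, 1.568, -0.529]
contact_force: [-0.8, -0.2, 5.6]
opening: 0.0495
t 4.15 jaw 90.07 tcp [ 0.4908 -0.2413  0.0844] -> tr [-1.056e-01  1.000e-03  1.000e-04] tw [ 0.0012 -0.0015  0.0025] deg [ 0.1 -0.1  0.1] F [-0.8 -0.2  5.6] op 0.0495 q6 -2.17
```

```bash
python3 -m creep '[{"translation":[-0.02,0,0],"twist":[0,0,0],"hand":40},{"translation":[-0.05,0,0],"twist":[0,0,0],"hand":40},{"translation":[-0.08,0,0.01],"twist":[0,0,0],"hand":40},{"translation":[-0.1,-0.01,0.035],"twist":[0,0,0],"hand":40},{"translation":[-0.11,-0.02,0.07],"twist":[0,0,0],"hand":40}]' 20
python3 -c "
from h import *
plan([.5488,-.0015,.195],90)"
```

```text
time: 4.65
tool_pos: [0.5111, -0.1718, 0.1962]
tool_rot: [-2.113, 1.565, -0.543]
contact_force: [1.4, 1.1, -2.4]
opening: 0.0496
t 4.65 jaw 89.92 tcp [ 0.5111 -0.1718  0.1962] -> tr [ 0.0009 -0.0375  0.1704] tw [-0.0014 -0.0031  0.0051] deg [-0.1 -0.2  0.3] F [ 1.4  1.1 -2.4] op 0.0496 q6 -2.04
```

```bash
python3 -m creep '[{"translation":[0,-0.009,0.042],"twist":[0,0,0],"hand":40},{"translation":[0,-0.018,0.085],"twist":[0,-0.003,0.005],"hand":40},{"translation":[0,-0.028,0.125],"twist":[0,-0.003,0.005],"hand":40},{"translation":[0,-0.036,0.16],"twist":[0,-0.003,0.005],"hand":40},{"translation":[0.001,-0.0375,0.1704],"twist":[0,-0.003,0.005],"hand":40}]'
python3 -m creep '[{"translation":[0,0,0],"twist":[0,0,0],"hand":40},{"translation":[0,0,0],"twist":[0,0,0],"hand":40}]'
python3 - <<'E'
from h import *
np.set_printoptions(precision=4,suppress=True)
plan([.5488,-.0015,.104],90)
s,T=pose();im=robot.read_camera("wrist");np.save("w4.npy",T);C=cam("wrist",T)
cv2.imwrite("pics/w4.png",im)
h=cv2.cvtColor(im,cv2.COLOR_BGR2HSV);H,S,V=[h[...,i].astype(int) for i in range(3)]
m=(H>100)&(H<125)&(S>120)&(V>50)
print([(c,s) for c,s,l in blobs(m,60)])
E
```

```text
time: 5.15
tool_pos: [0.5489, 0.0018, 0.1945]
tool_rot: [0.4, 1.57, 1.972]
contact_force: [-0.0, -0.6, -1.7]
opening: 0.0496
time: 5.35
tool_pos: [0.5485, 0.0014, 0.1941]
tool_rot: [1.144, 1.569, 2.716]
contact_force: [-0.0, -0.1, -2.0]
opening: 0.0502
t 5.35 jaw 90.12 tcp [0.5485 0.0014 0.1941] -> tr [ 0.0901 -0.0004 -0.0029] tw [ 0.0021  0.0007 -0.0015] deg [ 0.1  0.  -0.1] F [-0.  -0.1 -2. ] op 0.0502 q6 -1.71
[(array([508.515 , 127.5569]), array([501, 109,  11,  37, 167], dtype=int32)), (array([297.3386, 180.6409]), array([290, 151,  14,  59, 440], dtype=int32)), (array([207.0085, 198.1864]), array([201, 187,  16,  28, 118], dtype=int32))]
```

View pics/w4.png

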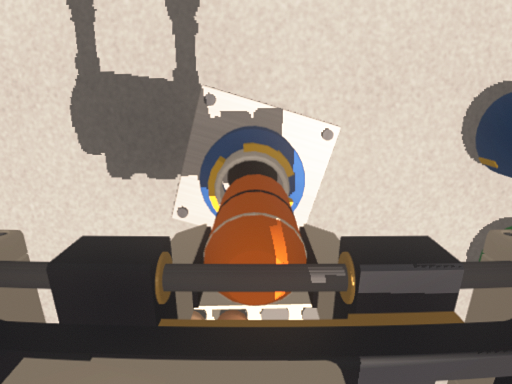

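```bash
python3 - <<'E'
from h import *
np.set_printoptions(precision=4,suppress=True)
im=cv2.imread("pics/w4.png");C=cam("wrist",np.load("w4.npy"))
P=ray([[210,100],[327,134],[182,212]],C,.007);print(P,(P[1]+P[2])/2)
h=cv2.cvtColor(im,cv2.COLOR_BGR2HSV);H,S,V=[h[...,i].astype(int) for i in range(3)]
yy,xx=np.mgrid[:384,:512];m=(H>100)&(H<125)&(S>120)&(V>40)&(abs(xx-253)<60)&(yy<215)
pts=np.argwhere(m)[:,::-1].astype(np.float32);e=cv2.fitEllipse(cv2.convexHull(pts));print(e,ray(e[0],C,.04))
t=np.linspace(0,2*np.pi,60)
for c in([.5475,-.0015],[.5475,.0015]):
  p=proj(np.c_[c[0]+.052*np.cos(t),c[1]+.052*np.sin(t),0*t+.04],C);print(c,p.min(0),p.max(0))
print(pts.min(0),pts.max(0))
o=(H<14)&(S>150)&(yy<225)
for r in(185,195,205,215): 
  q=np.where(o[r])[0];q=q[(q>180)&(q<320)];print(r,q.min(),q.max(),(q.min()+q.max())/2)
E
```

```text
[[ 0.471  -0.0444  0.007 ]
 [ 0.5049  0.0762  0.007 ]
 [ 0.5916 -0.0805  0.007 ]] [ 0.5482 -0.0021  0.007 ]
((252.0718536376953, 179.65292358398438), (98.177490234375, 103.55268096923828), 86.76944732666016) [[ 0.5457 -0.0016  0.04  ]]
[0.5475, -0.0015] [198.7988 127.18  ] [305.6596 230.708 ]
[0.5475, 0.0015] [201.8712 127.1837] [308.732  230.7118]
[201. 151.] [303. 214.]
185 231 280 255.5
195 224 286 255.0
205 221 289 255.0
215 217 292 254.5
```

```bash
python3 -m creep '[{"translation":[0.02,-0.0003,-0.003],"twist":[0.002,0,0],"hand":40},{"translation":[0.033,-0.0003,-0.003],"twist":[0.002,0,0],"hand":40},{"translation":[0.043,-0.0003,-0.003],"twist":[0.002,0,0],"hand":40},{"translation":[0.05,-0.0003,-0.003],"twist":[0.002,0,0],"hand":40}]'
python3 -c "
from h import *
plan([.5488,-.0018,.104],90)"
```

```text
time: 5.8
tool_pos: [0.5486, -0.0032, 0.1436]
tool_rot: [1.319, 1.569, 2.888]
contact_force: [-0.1, 0.4, -1.5]
opening: 0.0492
t 5.8 jaw 89.86 tcp [ 0.5486 -0.0032  0.1436] -> tr [ 0.0396 -0.0003  0.0014] tw [-0.0024  0.0005 -0.0019] deg [-0.1  0.  -0.1] F [-0.1  0.4 -1.5] op 0.0492 q6 -1.71
```

Inside the lip with no contact; continuing down.

```bash
python3 -m creep '[{"translation":[0.012,0,0.001],"twist":[0,0,0],"hand":40},{"translation":[0.022,0,0.001],"twist":[0,0,0],"hand":40},{"translation":[0.032,0,0.001],"twist":[0,0,0],"hand":40},{"translation":[0.038,0,0.001],"twist":[0,0,0],"hand":40},{"translation":[0.039,0,0.001],"twist":[0,0,0],"hand":40}]'
python3 -c "
from h import *
plan([.5488,-.0018,.104],90)"
```

```text
time: 6.3
tool_pos: [0.5484, -0.0021, 0.1041]
tool_rot: [1.354, 1.568, 2.922]
contact_force: [-1.4, 0.9, 4.0]
opening: 0.0495
t 6.3 jaw 89.87 tcp [ 0.5484 -0.0021  0.1041] -> tr [ 0.0001 -0.0004  0.0003] tw [-0.0023  0.0006 -0.0026] deg [-0.1  0.  -0.1] F [-1.4  0.9  4. ] op 0.0495 q6 -1.71
```

```bash
python3 -m creep '[{"translation":[0,0,0],"twist":[0,0,0],"hand":70},{"translation":[0,0,0],"twist":[0,0,0],"hand":85},{"translation":[0,0,0],"twist":[0,0,0],"hand":85},{"translation":[-0.01,0,0],"twist":[0,0,0],"hand":85},{"translation":[-0.04,0,0],"twist":[0,0,0],"hand":85}]'
python3 -m creep '[{"translation":[-0.04,0,0],"twist":[0,0,0],"hand":100},{"translation":[-0.08,0,0.02],"twist":[-0.14,0,0],"hand":100},{"translation":[-0.11,0,0.06],"twist":[-0.28,0,0],"hand":100},{"translation":[-0.11,0,0.1],"twist":[-0.42,0,0],"hand":100},{"translation":[-0.11,0,0.14],"twist":[-0.56,0,0],"hand":100}]'
python3 -c "
from h import *
plan([.55,.26,.25],90);plan([.5,.283,.25],162);plan([.5,.283,.25],-18)"
```

```text
time: 6.8
tool_pos: [0.547, -0.002, 0.1429]
tool_rot: [1.405, 1.563, 2.974]
contact_force: [0.5, 0.8, -0.1]
opening: 0.0775
time: 7.3
tool_pos: [0.5485, 0.1392, 0.2557]
tool_rot: [0.541, 1.567, 2.674]
contact_force: [-0.3, -0.1, -0.0]
opening: 0.0917
t 7.3 jaw 122.24 tcp [0.5485 0.1392 0.2557] -> tr [ 0.0059 -0.0657  0.1014] tw [ 0.5627  0.0028 -0.003 ] deg [32.2  0.2 -0.2] F [-0.3 -0.1 -0. ] op 0.0917 q6 -2.02
t 7.3 jaw 122.24 tcp [0.5485 0.1392 0.2557] -> tr [ 0.0061 -0.0357  0.1475] tw [-0.694   0.0041 -0.0008] deg [-39.8   0.2  -0. ] F [-0.3 -0.1 -0. ] op 0.0917 q6 -2.02
t 7.3 jaw 122.24 tcp [0.5485 0.1392 0.2557] -> tr [ 0.0061 -0.0357  0.1475] tw [ 2.4476e+00 -1.0000e-03 -5.2000e-03] deg [ 1.402e+02 -1.000e-01 -3.000e-01] F [-0.3 -0.1 -0. ] op 0.0917 q6 -2.02
```

```bash
python3 -m creep '[{"translation":[0,-0.02,0.035],"twist":[-0.14,0,0],"hand":100},{"translation":[0,-0.04,0.07],"twist":[-0.28,0,0],"hand":100},{"translation":[0.006,-0.055,0.105],"twist":[-0.42,0,0],"hand":100},{"translation":[0.006,-0.07,0.14],"twist":[-0.56,0,0],"hand":100},{"translation":[0.006,-0.085,0.175],"twist":[-0.694,0,0],"hand":100}]'
python3 -m creep '[{"translation":[0,0,0.013],"twist":[0,0,0],"hand":100},{"translation":[0,0,0.013],"twist":[0,0,0],"hand":100},{"translation":[0,0,0.013],"twist":[0,0,0],"hand":100}]'
python3 - <<'E'
from h import *
np.set_printoptions(precision=4,suppress=True)
plan([.52,.345,.25],162)
s,T=pose();im=robot.read_camera("wrist");np.save("w5.npy",T);C=cam("wrist",T)
cv2.imwrite("pics/w5.png",im);print(proj([[.5,.283,.07]],C))
E
```

```text
time: 7.8
tool_pos: [0.5265, 0.3341, 0.251]
tool_rot: [-0.268, 1.567, 2.566]
contact_force: [-0.0, -0.0, 0.6]
opening: 0.0918
time: 8.1
tool_pos: [0.5142, 0.3372, 0.2517]
tool_rot: [-0.335, 1.568, 2.497]
contact_force: [-0.6, -0.1, -0.4]
opening: 0.0917
t 8.1 jaw 162.25 tcp [0.5142 0.3372 0.2517] -> tr [ 0.0017 -0.0092 -0.0031] tw [0.0043 0.0027 0.0009] deg [0.2 0.2 0.1] F [-0.6 -0.1 -0.4] op 0.0917 q6 -2.38
[[251.9508 122.3406]]
```

View pics/w5.png

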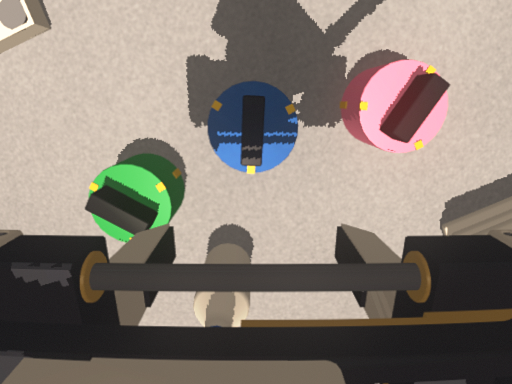

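The blue lid shows at (253,127), the bar nearly along the image vertical, and its x mark at (251,170).

```bash
python3 - <<'E'
from h import *
np.set_printoptions(precision=4,suppress=True)
im=cv2.imread("pics/w5.png");C=cam("wrist",np.load("w5.npy"))
h=cv2.cvtColor(im,cv2.COLOR_BGR2HSV);H,S,V=[h[...,i].astype(int) for i in range(3)]
yy,xx=np.mgrid[:384,:512];n=np.hypot(xx-253,yy-127)<55
m=(H>100)&(H<125)&(S>120)&(V>50)&n
pts=np.argwhere(m)[:,::-1].astype(np.float32);e=cv2.fitEllipse(cv2.convexHull(pts));print(e,ray(e[0],C,.07))
y=(H>15)&(H<35)&(S>150)&(V>80)&n;L=[]
for c,s,l in blobs(y,10):
    p=ray(c,C,.07)[0];print('mark',c,s[4],p);L.append(p)
b=(V<60)&(np.hypot(xx-253,yy-130)<40)
for c,s,l in blobs(b,200):
    pp=np.argwhere(l)[:,::-1].astype(np.float32);W=ray(pp,C,.104)[:,:2]*1000
    r=cv2.minAreaRect(W.astype(np.float32));vx,vy,x0,y0=cv2.fitLine(W.astype(np.float32),cv2.DIST_L2,0,.01,.01).ravel();print('bar',c,s,r,np.degrees(np.arctan2(vy,vx)))
L=np.array(L);c=ray(e[0],C,.07)[0]
print([np.degrees(np.arctan2(*(p-c)[1::-1])) for p in L],[np.hypot(*(p-c)[:2]) for p in L])
E
```

```text
((252.59226989746094, 126.59391784667969), (88.3865966796875, 90.4236831665039), 5.969093322753906) [[0.5007 0.2872 0.07  ]]
mark [216.1731 105.    ] 52 [0.5287 0.2558 0.07  ]
mark [290.  108.5] 54 [0.4595 0.2816 0.07  ]
mark [250.68 168.6 ] 25 [0.516  0.3281 0.07  ]
bar [252.5951 120.0713] [ 242   95   23   52 1094] ((497.9491882324219, 280.0771179199219), (45.26646423339844, 19.645185470581055), 71.58208465576172) 69.57294
[np.float64(-48.25558371178527), np.float64(-172.22942956363283), np.float64(69.4497998337599)] [np.float64(0.042104233185139235), np.float64(0.041541039263706794), np.float64(0.04362309421641372)]
```

```bash
python3 -c "
from h import *
plan([.5007,.2872,.15],160)"
```

```text
t 8.15 jaw 162.21 tcp [0.5146 0.3368 0.2516] -> tr [ 0.1016  0.0516 -0.0022] tw [0.0385 0.0027 0.001 ] deg [2.2 0.2 0.1] F [ 0.2  0.1 -0. ] op 0.0915 q6 -2.38
```

```bash
python3 -m creep '[{"translation":[0.01,0.035,-0.002],"twist":[0.038,0.002,0.001],"hand":100},{"translation":[0.03,0.0515,-0.002],"twist":[0.038,0.002,0.001],"hand":100},{"translation":[0.07,0.0515,-0.002],"twist":[0.038,0.002,0.001],"hand":100},{"translation":[0.1,0.0515,-0.002],"twist":[0.038,0.002,0.001],"hand":100},{"translation":[0.12,0.0515,-0.002],"twist":[0.038,0.002,0.001],"hand":80}]'
python3 -c "
from h import *
plan([.5007,.2872,.099],160)"
```

```text
time: 8.65
tool_pos: [0.5004, 0.2851, 0.1297]
tool_rot: [0.668, 1.568, -2.825]
contact_force: [0.8, -0.1, -0.3]
opening: 0.0877
t 8.65 jaw 159.82 tcp [0.5004 0.2851 0.1297] -> tr [ 0.0307 -0.0021  0.0004] tw [-0.0031  0.0023 -0.0018] deg [-0.2  0.1 -0.1] F [ 0.8 -0.1 -0.3] op 0.0877 q6 -2.4
```

```bash
python3 -m creep '[{"translation":[0.016,-0.002,0],"twist":[0,0.002,0],"hand":60},{"translation":[0.026,-0.002,0],"twist":[0,0.002,0],"hand":50},{"translation":[0.031,-0.002,0],"twist":[0,0.002,0],"hand":40},{"translation":[0.031,-0.002,0],"twist":[0,0.002,0],"hand":30},{"translation":[0.031,-0.002,0],"twist":[0,0.002,0],"hand":20}]' 40
python3 -m creep '[{"translation":[0,0,0],"twist":[0,0,0],"hand":10},{"translation":[0,0,0],"twist":[0,0,0],"hand":10},{"translation":[0,0,0],"twist":[0,0,0],"hand":10},{"translation":[0,0,0],"twist":[0,0,0],"hand":10}]' 40
python3 -c "
from h import *
plan([.5007,.2872,.2],160)"
```

```text
time: 9.15
tool_pos: [0.5016, 0.2869, 0.0996]
tool_rot: [2.378, 1.57, -1.116]
contact_force: [0.6, -0.7, 0.2]
opening: 0.0485
time: 9.55
tool_pos: [0.5015, 0.2871, 0.0999]
tool_rot: [2.53, 1.57, -0.964]
contact_force: [-1.4, 0.0, 2.1]
opening: 0.02
t 9.55 jaw 159.8 tcp [0.5015 0.2871 0.0999] -> tr [-0.1001  0.0002  0.0007] tw [-0.0034 -0.0009 -0.0006] deg [-0.2 -0.1 -0. ] F [-1.4  0.   2.1] op 0.02 q6 -2.4
```

```bash
python3 -m creep '[{"translation":[-0.02,0,0],"twist":[0,0,0],"hand":10},{"translation":[-0.06,0,0],"twist":[0,0,0],"hand":10},{"translation":[-0.1,0,0],"twist":[0,0,0],"hand":10},{"translation":[-0.14,0,0],"twist":[0.13,0,0],"hand":10},{"translation":[-0.155,0.02,0],"twist":[0.26,0,0],"hand":10}]' 45
python3 -c "
from h import *
plan([.5473,-.0026,.25],60.7)"
```

```text
time: 10.05
tool_pos: [0.496, 0.2701, 0.2588]
tool_rot: [-2.225, 1.563, 0.3]
contact_force: [1.0, -0.1, -2.4]
opening: 0.0197
t 10.05 jaw 144.71 tcp [0.496  0.2701 0.2588] -> tr [ 0.0086  0.193  -0.1994] tw [1.4662e+00 6.0000e-04 8.2000e-03] deg [84.   0.   0.5] F [ 1.  -0.1 -2.4] op 0.0197 q6 -2.16
```

```bash
python3 -m creep '[{"translation":[0,0.03,-0.03],"twist":[0.14,0,0],"hand":10},{"translation":[0,0.06,-0.06],"twist":[0.28,0,0],"hand":10},{"translation":[0,0.09,-0.09],"twist":[0.42,0,0],"hand":10},{"translation":[0,0.12,-0.12],"twist":[0.56,0,0],"hand":10},{"translation":[0,0.15,-0.15],"twist":[0.7,0,0],"hand":10}]'
python3 -c "
from h import *
plan([.5473,-.0026,.25],60.7)"
```

```text
time: 10.55
tool_pos: [0.5315, 0.0594, 0.2583]
tool_rot: [-1.48, 1.564, 0.34]
contact_force: [0.9, 1.6, -2.0]
opening: 0.0197
t 10.55 jaw 104.29 tcp [0.5315 0.0594 0.2583] -> tr [ 0.0083  0.     -0.064 ] tw [0.7607 0.0031 0.0062] deg [43.6  0.2  0.4] F [ 0.9  1.6 -2. ] op 0.0197 q6 -1.85
```

```bash
python3 -m creep '[{"translation":[0,0,-0.02],"twist":[0.14,0.001,0.002],"hand":10},{"translation":[0,0,-0.04],"twist":[0.28,0.003,0.006],"hand":10},{"translation":[0,0,-0.055],"twist":[0.42,0.003,0.006],"hand":10},{"translation":[0,0,-0.064],"twist":[0.56,0.003,0.006],"hand":10},{"translation":[0,0,-0.064],"twist":[0.7,0.003,0.006],"hand":10}]'
python3 -m creep '[{"translation":[0,0,0],"twist":[0.06,0,0],"hand":10},{"translation":[0,0,0],"twist":[0.06,0,0],"hand":10},{"translation":[0,0,0],"twist":[0.06,0,0],"hand":10}]'
python3 - <<'E'
from h import *
np.set_printoptions(precision=4,suppress=True)
plan([.5473,-.0026,.18],60.7)
s,T=pose();im=robot.read_camera("wrist");np.save("w6.npy",T);cv2.imwrite("pics/w6.png",im)
t=robot.read_camera("top");cv2.imwrite("pics/t6.png",t)
a=cv2.resize(t[150:250,190:320],None,fx=4,fy=4,interpolation=cv2.INTER_CUBIC)
cv2.imwrite("pics/m6.png",np.hstack([im[:,100:400][:384],a[:384,:480]]))
E
```

```text
time: 11.05
tool_pos: [0.5472, -0.0039, 0.2576]
tool_rot: [2.341, 1.57, -2.83]
contact_force: [-0.0, -0.1, -3.2]
opening: 0.0197
time: 11.35
tool_pos: [0.547, -0.0039, 0.2573]
tool_rot: [2.234, 1.569, -2.994]
contact_force: [1.4, 0.7, -2.8]
opening: 0.0202
t 11.35 jaw 60.44 tcp [ 0.547  -0.0039  0.2573] -> tr [0.0773 0.0003 0.0013] tw [-0.0046 -0.0011 -0.0014] deg [-0.3 -0.1 -0.1] F [ 1.4  0.7 -2.8] op 0.0202 q6 -1.2
```

View pics/m6.png

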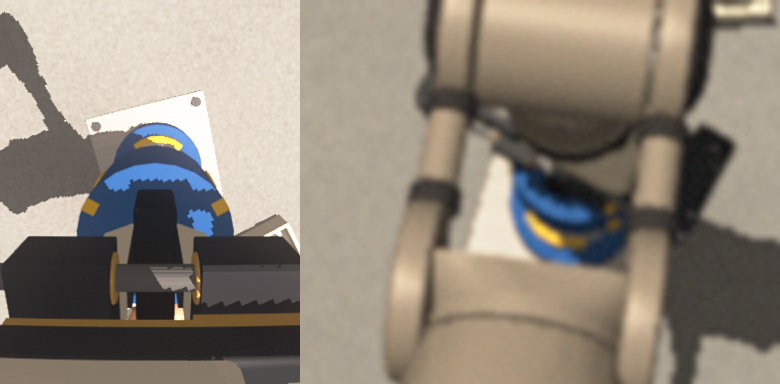

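```bash
python3 -m creep '[{"translation":[0.03,0.0003,0.0013],"twist":[-0.004,0,0],"hand":10},{"translation":[0.06,0.0003,0.0013],"twist":[-0.004,0,0],"hand":10},{"translation":[0.078,0.0003,0.0013],"twist":[-0.004,0,0],"hand":10},{"translation":[0.083,0.0003,0.0013],"twist":[-0.004,0,0],"hand":10},{"translation":[0.087,0.0003,0.0013],"twist":[-0.004,0,0],"hand":10}]'
python3 -c "
from h import *
plan([.5473,-.0026,.162],60.7)"
```

```text
time: 11.95
tool_pos: [0.5476, -0.0025, 0.1705]
tool_rot: [2.331, 1.57, -2.893]
contact_force: [-0.6, 0.8, -1.9]
opening: 0.02
t 11.95 jaw 60.68 tcp [ 0.5476 -0.0025  0.1705] -> tr [ 0.0085  0.0002 -0.0002] tw [-0.0003 -0.0008 -0.0009] deg [-0.  -0.  -0.1] F [-0.6  0.8 -1.9] op 0.02 q6 -1.2
```

```bash
python3 -m creep '[{"translation":[0.004,0,0],"twist":[0,0,0],"hand":10},{"translation":[0.0075,0,0],"twist":[0,0,0],"hand":10},{"translation":[0.0075,0,0],"twist":[0,0,0],"hand":10}]'
python3 -m creep '[{"translation":[0.002,0,0],"twist":[0,0,0],"hand":10},{"translation":[0.004,0,0],"twist":[0,0,0],"hand":10},{"translation":[0.005,0,0],"twist":[0,0,0],"hand":10},{"translation":[0.005,0,0],"twist":[0,0,0],"hand":10}]'
python3 -c "
from h import *
s,T=pose();print(s['torque'])
plan([.5473,-.0026,.157],60.7)"
```

```text
time: 12.25
tool_pos: [0.548, -0.0021, 0.1634]
tool_rot: [-0.047, 1.57, 1.012]
contact_force: [0.7, 1.8, -2.7]
opening: 0.0196
time: 12.65
tool_pos: [0.5477, -0.0018, 0.1585]
tool_rot: [0.825, 1.57, 1.884]
contact_force: [0.5, 3.5, -1.6]
opening: 0.0196
[ 0.71516896  0.18333458 -0.01558143]
t 12.65 jaw 60.67 tcp [ 0.5477 -0.0018  0.1585] -> tr [ 0.0015 -0.     -0.0009] tw [-0.0004  0.0006 -0.0007] deg [-0.  0. -0.] F [ 0.5  3.5 -1.6] op 0.0196 q6 -1.2
```

The rim is at about 58.6 mm with no vertical load, so it seems to be dropping in. There is a slight +y side force.

```bash
python3 -m creep '[{"translation":[0.001,0,0.001],"twist":[0,0,0],"hand":10},{"translation":[0.002,0,0.001],"twist":[0,0,0],"hand":10},{"translation":[0.003,0,0.001],"twist":[0,0,0],"hand":10},{"translation":[0.0035,0,0.001],"twist":[0,0,0],"hand":10}]'
python3 -c "
from h import *
s,T=pose();print(s['torque'])
plan([.5473,-.0026,.15],60.7)"
```

```text
time: 13.05
tool_pos: [0.548, -0.0012, 0.1548]
tool_rot: [1.659, 1.57, 2.718]
contact_force: [-1.7, -0.4, 1.7]
opening: 0.0197
[-0.07048988  0.62377651  0.00881632]
t 13.05 jaw 60.68 tcp [ 0.548  -0.0012  0.1548] -> tr [ 0.0048 -0.0001 -0.0016] tw [-0.0004 -0.0001 -0.001 ] deg [-0.  -0.  -0.1] F [-1.7 -0.4  1.7] op 0.0197 q6 -1.2
```

Past 60 mm to about 55, where the pod is felt. It's in the gaps, so I'll press down.

```bash
python3 -m creep '[{"translation":[0.002,0,0],"twist":[0,0,0],"hand":10},{"translation":[0.004,0,0],"twist":[0,0,0],"hand":10},{"translation":[0.006,0,0],"twist":[0,0,0],"hand":10},{"translation":[0.008,0,0],"twist":[0,0,0],"hand":10},{"translation":[0.01,0,0],"twist":[0,0,0],"hand":10}]'
python3 -c "
from h import *
s,T=pose();print(s['torque'])
plan([.548,-.0015,.1412],60.7)"
```

```text
time: 13.55
tool_pos: [0.5481, -0.0013, 0.1458]
tool_rot: [0.469, 1.571, 1.529]
contact_force: [-5.4, 0.9, 10.6]
opening: 0.0198
[0.07527449 1.14588908 0.00984258]
t 13.55 jaw 60.69 tcp [ 0.5481 -0.0013  0.1458] -> tr [ 0.0046  0.     -0.0003] tw [-0.0002  0.0001 -0.0001] deg [-0.  0. -0.] F [-5.4  0.9 10.6] op 0.0198 q6 -1.2
```

```bash
python3 -m creep '[{"translation":[0.001,0.0009,-0.0005],"twist":[0,0,0],"hand":10},{"translation":[0.002,0.0009,-0.0005],"twist":[0,0,0],"hand":10},{"translation":[0.003,0.0009,-0.0005],"twist":[0,0,0],"hand":10},{"translation":[0.004,0.0009,-0.0005],"twist":[0,0,0],"hand":10},{"translation":[0.0045,0.0009,-0.0005],"twist":[0,0,0],"hand":10}]'
python3 -c "
from h import *
s,T=pose();print(s['torque'])
plan([.547,-.0015,.1412],60.7)"
```

```text
time: 14.05
tool_pos: [0.5478, -0.0013, 0.1427]
tool_rot: [-1.104, 1.568, -0.044]
contact_force: [-4.0, -0.2, 12.1]
opening: 0.0198
[ 0.10633224  0.91352321 -0.01401803]
t 14.05 jaw 60.69 tcp [ 0.5478 -0.0013  0.1427] -> tr [ 0.0015  0.0006 -0.0006] tw [-0.0002  0.0012  0.0023] deg [-0.   0.1  0.1] F [-4.  -0.2 12.1] op 0.0198 q6 -1.2
```

```bash
python3 -m creep '[{"translation":[0.0015,0.0006,-0.0004],"twist":[0,0,0],"hand":10},{"translation":[0.002,0.0006,-0.0004],"twist":[0,0,0],"hand":10},{"translation":[0.002,0.0006,-0.0004],"twist":[0.05,0,0],"hand":10},{"translation":[0.002,0.0006,-0.0004],"twist":[0.12,0,0],"hand":10},{"translation":[0.002,0.0006,-0.0004],"twist":[0.19,0,0],"hand":10}]'
python3 -c "
from h import *
s,T=pose();print(s['torque'])
plan([.547,-.0015,.1412],5)"
```

```text
time: 14.55
tool_pos: [0.5473, -0.0013, 0.1419]
tool_rot: [-0.987, 1.567, -0.12]
contact_force: [-4.7, 1.1, 10.1]
opening: 0.0198
[0.11860366 1.07594028 0.09627037]
t 14.55 jaw 49.67 tcp [ 0.5473 -0.0013  0.1419] -> tr [ 0.0007  0.0001 -0.0003] tw [0.7796 0.0033 0.0022] deg [44.7  0.2  0.1] F [-4.7  1.1 10.1] op 0.0198 q6 -1.01
```

```bash
python3 -m creep '[{"translation":[0.0007,0.0006,-0.0005],"twist":[0.08,0.003,0.002],"hand":10},{"translation":[0.0007,0.0006,-0.0005],"twist":[0.16,0.003,0.002],"hand":10},{"translation":[0.0007,0.0006,-0.0005],"twist":[0.24,0.003,0.002],"hand":10},{"translation":[0.0007,0.0006,-0.0005],"twist":[0.32,0.003,0.002],"hand":10},{"translation":[0.0007,0.0006,-0.0005],"twist":[0.4,0.003,0.002],"hand":10}]'
python3 -c "
from h import *
s,T=pose();print(s['torque'])
plan([.5465,-.0015,.1412],5)"
```

```text
time: 15.05
tool_pos: [0.5476, -0.0013, 0.1427]
tool_rot: [-0.708, 1.567, -0.244]
contact_force: [-3.0, -0.3, 10.4]
opening: 0.0198
[0.14497241 0.77285117 0.10443252]
t 15.05 jaw 26.57 tcp [ 0.5476 -0.0013  0.1427] -> tr [ 0.0015  0.0003 -0.0011] tw [0.3765 0.0034 0.002 ] deg [21.6  0.2  0.1] F [-3.  -0.3 10.4] op 0.0198 q6 -0.61
```

```bash
python3 -m creep '[{"translation":[0.002,0.0002,-0.0005],"twist":[0.07,0.003,0.002],"hand":10},{"translation":[0.002,0.0002,-0.0005],"twist":[0.14,0.003,0.002],"hand":10},{"translation":[0.002,0.0002,-0.0005],"twist":[0.21,0.003,0.002],"hand":10},{"translation":[0.002,0.0002,-0.0005],"twist":[0.27,0.003,0.002],"hand":10},{"translation":[0.002,0.0002,-0.0005],"twist":[0.32,0.003,0.002],"hand":10}]'
python3 -c "
from h import *
s,T=pose();print(s['torque'])
plan([.5465,-.0015,.1412],3)"
```

```text
time: 15.55
tool_pos: [0.5478, -0.0012, 0.1421]
tool_rot: [-0.193, 1.568, -0.052]
contact_force: [-2.9, 0.3, 10.8]
opening: 0.0197
[0.18830987 0.82888884 0.10338891]
t 15.55 jaw 8.12 tcp [ 0.5478 -0.0012  0.1421] -> tr [ 0.0009 -0.0001 -0.0013] tw [0.0894 0.003  0.0004] deg [5.1 0.2 0. ] F [-2.9  0.3 10.8] op 0.0197 q6 -0.28
```

```bash
python3 -m creep '[{"translation":[0.001,0,-0.0005],"twist":[0.03,0.003,0],"hand":10},{"translation":[0.001,0,-0.0005],"twist":[0.06,0.003,0],"hand":10},{"translation":[0.001,0,-0.0005],"twist":[0.09,0.003,0],"hand":10}]'
python3 -c "
from h import *
s,T=pose();print(s['torque'])
plan([.5465,-.0015,.1412],3)"
```

```text
time: 15.85
tool_pos: [0.5477, -0.0005, 0.1423]
tool_rot: [0.157, 1.569, 0.209]
contact_force: [-1.5, 4.7, 9.0]
opening: 0.0196
[0.89231416 0.80004068 0.99994346]
t 15.85 jaw 3.0 tcp [ 5.477e-01 -5.000e-04  1.423e-01] -> tr [ 0.0011 -0.001  -0.0013] tw [-0.      0.0018 -0.0003] deg [-0.   0.1 -0. ] F [-1.5  4.7  9. ] op 0.0196 q6 -0.19
```

The stop is felt (1.0 Nm). Now easing off.

```bash
python3 -m creep '[{"translation":[-0.001,0,0],"twist":[-0.02,0,0],"hand":10},{"translation":[-0.0025,0,0],"twist":[-0.035,0,0],"hand":10},{"translation":[-0.004,0,0],"twist":[-0.035,0,0],"hand":10},{"translation":[-0.0055,0,0],"twist":[-0.035,0,0],"hand":10},{"translation":[-0.0055,0,0],"twist":[-0.035,0,0],"hand":10}]'
python3 -c "
from h import *
s,T=pose();print(s['torque'])
plan([.5465,-.0015,.1412],3)"
```

```text
time: 16.35
tool_pos: [0.5479, -0.0003, 0.1478]
tool_rot: [0.27, 1.568, 0.357]
contact_force: [-0.2, 3.6, 4.0]
opening: 0.0197
[0.85909217 0.34902362 0.21000559]
t 16.35 jaw 5.0 tcp [ 5.479e-01 -3.000e-04  1.478e-01] -> tr [ 0.0066 -0.0011 -0.0015] tw [ 0.0348  0.0023 -0.0007] deg [ 2.   0.1 -0. ] F [-0.2  3.6  4. ] op 0.0197 q6 -0.23
```

```bash
python3 -m creep '[{"translation":[-0.0008,0,0],"twist":[0,0,0],"hand":10},{"translation":[-0.0015,0,-0.0005],"twist":[-0.0,0,0],"hand":10},{"translation":[-0.0015,0,-0.0008],"twist":[-0.05,0,0],"hand":10},{"translation":[-0.0015,0,-0.0008],"twist":[-0.05,0,0],"hand":10}]'
python3 -c "
from h import *
s,T=pose();print(s['torque'])
plan([.5465,-.0015,.1412],3)"
```

```text
time: 16.75
tool_pos: [0.547, -0.0006, 0.148]
tool_rot: [0.348, 1.569, 0.486]
contact_force: [4.3, 0.9, -12.0]
opening: 0.0199
[ 0.1110078  -0.58484744  0.02907425]
t 16.75 jaw 7.86 tcp [ 0.547  -0.0006  0.148 ] -> tr [ 0.0068 -0.0008 -0.0007] tw [ 0.0847  0.0014 -0.0006] deg [ 4.9  0.1 -0. ] F [  4.3   0.9 -12. ] op 0.0199 q6 -0.28
```

Pulled with about 10 N, the rim stays at 48: locked. Release and retreat.

```bash
python3 -m creep '[{"translation":[0.0008,0,0],"twist":[0,0,0],"hand":10},{"translation":[0.0008,0,0],"twist":[0,0,0],"hand":40},{"translation":[0.0008,0,0],"twist":[0,0,0],"hand":50},{"translation":[0.0008,0,0],"twist":[0,0,0],"hand":60},{"translation":[0.0008,0,0],"twist":[0,0,0],"hand":60}]'
python3 -m creep '[{"translation":[-0.02,0,0],"twist":[0,0,0],"hand":60},{"translation":[-0.06,0,0],"twist":[0,0,0],"hand":60},{"translation":[-0.1,0,0.0],"twist":[0,0,0],"hand":80},{"translation":[-0.12,0,-0.04],"twist":[0,0,0],"hand":80},{"translation":[-0.12,-0.06,-0.06],"twist":[0,0,0],"hand":80}]'
python3 -m creep '[{"translation":[0,-0.04,0],"twist":[0,0,0],"hand":80},{"translation":[0,-0.08,0],"twist":[0,0,0],"hand":80},{"translation":[0,-0.12,0],"twist":[0,0,0],"hand":80},{"translation":[0,-0.12,0],"twist":[0,0,0],"hand":80},{"translation":[0,-0.12,0],"twist":[0,0,0],"hand":80}]'
python3 - <<'E'
from h import *
np.set_printoptions(precision=4,suppress=True)
s,T=pose();print(T[:3,3])
O=[]
for n,(r,c) in(("scene",(140,210)),("top",(150,190))):
    im=robot.read_camera(n);cv2.imwrite(f"pics/{n}9.png",im);O.append(cv2.resize(im[r:r+100,c:c+100],None,fx=4,fy=4,interpolation=cv2.INTER_CUBIC))
    C=cam(n);h=cv2.cvtColor(im,cv2.COLOR_BGR2HSV);H,S,V=[h[...,i].astype(int) for i in range(3)]
    p0=proj([[.5475,-.0015,.118]],C)[0];yy,xx=np.mgrid[:384,:512]
    m=(H>100)&(H<125)&(S>120)&(V>50)&(np.hypot(xx-p0[0],yy-p0[1])<28)
    print(n,p0,[(c,s) for c,s,l in blobs(m,40)])
    t=np.linspace(0,2*np.pi,60)
    for z in(.118,.125): print(z,[f(proj(np.c_[.5475+.0465*np.cos(t),-.0015+.0465*np.sin(t),0*t+z],C),0) for f in(np.min,np.max)])
cv2.imwrite("pics/m9.png",np.hstack(O))
E
```

```text
time: 17.25
tool_pos: [0.5471, -0.0008, 0.1474]
tool_rot: [0.159, 1.569, 0.296]
contact_force: [0.1, 0.8, 0.2]
opening: 0.0471
time: 17.75
tool_pos: [0.4972, -0.0526, 0.2708]
tool_rot: [-0.067, 1.564, 0.076]
contact_force: [0.7, -0.1, -0.1]
opening: 0.0718
time: 18.25
tool_pos: [0.5139, -0.172, 0.2705]
tool_rot: [0.036, 1.565, 0.177]
contact_force: [0.2, -0.0, 0.5]
opening: 0.0735
[ 0.5139 -0.172   0.2705]
scene [262.5214 177.5495] [(array([266.1325, 189.7714]), array([249, 170,  29,  36, 468], dtype=int32))]
0.118 [array([248.1946, 165.9666]), array([276.8528, 189.6231])]
0.125 [array([248.0903, 164.7138]), array([276.8876, 188.433 ])]
top [257.7172 195.7463] [(array([258.5267, 199.62  ]), array([243, 182,  31,  35, 600], dtype=int32))]
0.118 [array([242.0198, 180.3682]), array([273.4347, 211.3169])]
0.125 [array([241.9117, 179.8788]), array([273.4993, 210.9922])]
```

View pics/m9.png

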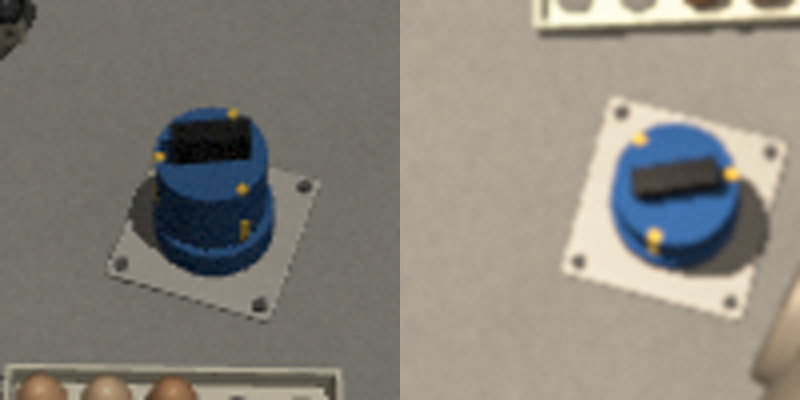

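The lid sits level and centred on the base, its height agrees with the locked one, and the arm is clear. Handing in.

```bash
python3 -c "
from cell import robot
print(robot.hand_in())"
```

```text
the job is handed in; nothing more can be done
None
```

The pod is standing in the canister base and the blue lid is closed and locked over it. I handed the job in at about 18 s; it gives no verdict, so the result below is from my own checks.

- **Pod:** gripped at 49.5 mm, lowered until I felt the sprung floor, and released before I picked up the lid. I did not check its pose again after letting go.
- **Lid:** I lined it up from the camera estimate of the gaps, and it dropped in first time without searching. It never pressed on the ring with any notable force. I pressed the rim to about 42 mm (readings of 10–12 N) and turned it clockwise about 57° until the stop resisted with 1 Nm. Then I eased it up to about 48 mm.
- **Lock check:** an upward pull of about 10 N did not move the lid above 48 mm. It turned back by up to about 5°, within the expected play in the notches.
- **Final pictures:** the lid looks level and centred in the scene and top views. The arm is clear, with no contact force. I never touched the egg tray, spray bottle, torch or the green and pink lids.
- **Small disagreements:** the estimates of the base's position differed by 1–3 mm. Side forces of about 3–5 N showed while seating the lid, and were nearly zero after release.

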